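# Open the double-latched abrasives chest

### The job

Open the grey steel chest. Turn its T-handle a quarter turn clockwise so that it points front to back, raise the lid a little by its bar handle until it stops on the safety catch inside, push the catch's tab, now uncovered under the lid's front edge, all the way to the left, then swing the lid fully open and leave it standing. Do not force the lid past the catch, and leave the mug, tape measure, spanner and tube where they are.

Things in the scene. Friction and masses are not known exactly. Their poses are not given: they have to be found in the camera images.
- chest: Grey sheet-steel chest, fixed to the bench, 186 deep (x) x 288 wide (y) x 134 high, without the handles. Origin on the bench under its middle; x axis points to its rear (away from the robot), y to its left, z up. The base's tall front wall is the plane x = -70, 115 high; the lid's top (z 134 when closed) overhangs it to x = -102 and has a front flange that hangs 26 mm down. Yaw varies by about 0.2 rad.
- lid_hinge (a point): Middle of the lid's hinge line at the chest's rear: 80 mm behind the chest's origin, 30 mm above the bench; the line runs along the chest's y.
- lid (a joint): Lid angle, 0 closed, 1.0 rad fully open (stop), front edge rising. The hinge is stiff: the lid stays at any angle; about 8 N at the handle lifts it. While the T-handle is locked it lifts hardly at all; with the T-handle unlocked and the safety catch in place it stops at about 0.43 rad, where the front edge stands 65 mm higher and about 55 mm further back; with the catch pushed aside it opens to 1.0.
- lid_handle (a point): Middle of the bar handle on the lid's top near its front edge: a round steel bar 12 in diameter, 90 long along the chest's y between two legs, its axis 39 above the lid's top. Moves with the lid: when closed it lies 168 in front of and 143 above the hinge line, 15 to the right of the chest's middle; at 1.0 rad, 30 behind and 219 above the hinge line. When open, the lid's front edge lies some 40 mm in front of the bar.
- t_grip (a point): Centre of the T-handle's grip bar: 76 long, 13 thick, 18 high, 30 above the lid's top; it turns about an upright axis through this point, 118 in front of the hinge line and 80 left of the chest's middle. Its y axis runs along the bar. Moves with the lid.
- t_handle (a joint): T-handle angle, 0 bar along the chest's width (locked), 1.57 rad bar front to back (free, stop); grows clockwise seen from above; it starts between 0 and 0.2 rad. Stays where it is left; about 0.12 N m turns it. Its T-shaped foot passes up between two rails only above about 1.25 rad.
- catch_tab (a point): Middle of the safety catch's tab, an upright steel plate 10 thick (y) x 19 long (x, standing forward of the front wall) x 32 high, its top 122 above the bench. It hides under the lid's overhang, about 85 right of the chest's middle, and is uncovered from above and front once the lid has been lifted to its stop; a tool tilted some 15 to 25 degrees (fingers pointing down and to the rear) has room before the raised lid.
- catch (a joint): Catch position, 0 holding, slides along the chest's +y (left) to 0.032 m (stop); past 0.024 m the lid is free. Stays where it is left; about 3 N moves it.
- mug_mid (a point): Middle of a mug, 72 x 101 x 92 high, at the right of the chest. Leave alone.
- tape_measure_mid (a point): Middle of a tape measure, 72 x 79 x 36, at the right of the chest. Leave alone.
- spanner_mid (a point): Middle of a spanner lying flat, 171 long, left of the chest. Leave alone.
- tube_mid (a point): Middle of a steel tube offcut lying, 240 long, 30 in diameter, left of the chest. Leave alone.

How it is judged:
By the outcome, as a careful person would: the job done as asked, in the order asked, and still so for the second after the job is handed in, with the robot touching nothing.
It also fails if it takes over 72 s, if anything falls off the work surface, if the arm or the gripper's body presses on something with over 40 N, if the wrist force passes 120 N, or if a joint passes its speed limit or range.

### The arm

A 6-joint arm with a two-finger parallel gripper is mounted at the origin on a cart in front of the work surface, level with it; the furniture and walls round the work are solid. World frame = base frame: x ahead of the robot, y to its left, z up, the work surface at z = 0. Lengths are in m, angles in rad, forces in N, time in s.
With the tool pointing down it reaches from about 0.375 to 0.9 m from the base axis. Payload 3.1 kg.
Tool frame: the origin (TCP) lies on the centre line of the jaws, within the pads' length; the fingertips stand 19 mm ahead of it and the grasp point (between the pads) is the TCP; y points along the fingers, x is the direction in which the jaws open and shut, and the axes are right-handed (so a half turn about y gives the same grasp; the last joint's range is limited). The gripper opens to 85 mm and grips with 20 to 120 N. Pads are 22 mm wide; open, the fingers measure 114 mm over their backs; the gripper's body (76 mm by 85 mm) begins 54 mm behind the grasp point. The pads swing forward as they close: fully open they stand 13 mm farther back than shut.
Start: joints at [-1.514, 0.527, 1.433, -0, 1.181, -0.178], TCP at [0.145, -0.608, 0.25] pointing down, gripper open.
Joint ranges: [-3.08, 3.08], [-0.75, 2.2], [0.22, 2.44], [-1.43, 4.57], [0, 2.65], [-2.85, 2.85]. Speed limits (rad/s): [2.79, 2.79, 3.14, 3.14, 3.14, 3.14].

### API

Orientations are given as a unit quaternion [x, y, z, w].
In Python, from station import * gives the robot as it stands.
- The arm moves only by the tool step_arm, never from a script. Its argument "moves" is a list of rows, each a list of 7 numbers: the turn, a rotation vector about the tool's x, y, z in rad, then the shift along the tool's x, y, z in cm, then the closure, from -1 (fully open) to 1 (shut). A call has 1 to 12 rows; each row is the pose to reach, as a shift and turn from the pose measured when the call began, along the tool's axes at that moment; what a row does not reach only later rows make up. A row lasts 1/8 s, in which the tool goes at most 62.5 mm and 10.7 degrees, less where a joint would pass 70% of its speed; a pose out of reach is approached as far as the arm can. A call with a gripper value outside its range is refused whole. The fingers move at their own pace and stop on an object; "grip_force" is the grip in N (left out, the last holds). Time passes only in rows, so rows that repeat a pose let the fingers close. It gives the time, the measured TCP pose, the force and the opening at its end, in the units of the state.
- sense(): the state, without advancing time (a new reading comes with each control period).
- snapshot(name): name is "side" or "top" or "wrist"; returns a dict with "frame" (420x560x3 uint8, red, green, blue), "z_map" (420x560 float32, m along the optical axis (not along the pixel's ray), 0 where there is no reading), "vfov" (degrees; the focal length in pixels is half the picture's height over the tangent of half this angle, whatever the lens; pixels are square), "cx", "cy" (the principal point, pixels), "xyz" and "orientation" of the camera in the world. Camera axes: x right, y down, z forward; pixel columns grow to the right and rows downward; lengths in m; the calibration is good to about 2 mm. A picture is of the moment at which its call begins.
- sign_off(): hands the job in, once; it reports no verdict.
The state is a dict: "t": time; "q": joint angles; "qd": joint speeds; "tau": joint torques, N m; "tcp_pos": TCP position; "tool_rot": TCP orientation; "force": force on the tool from outside, world axes, zero at the start; "ft_torque": the same for the moment, N m; "finger_gap": opening from 0.0 (shut) to 1.0 (fully open).
Only numpy, scipy, OpenCV 4.12 (cv2) and the standard library are available. Lean on these libraries where they do the work, as an engineer would, in place of code of your own. Each camera call takes 0.05 s, during which the arm holds its last target.

## Working session

There is one attempt and no reset: what is moved stays moved. The work goes in short steps, Python scripts to look and compute and a tool call to move; the robot and the scene stay as the last step left them, time stands still between calls to the robot, and variables do not carry over. Pictures are saved under pics/ and viewed, and the job is handed in when it is done.

Besides the shell and the picture viewer there is one more tool, called after "Request:" as name(argument=value, ...) on one line, values as JSON. step_arm: Moves the arm, as the interface text tells. Its arguments: {"type":"object","properties":{"moves":{"type":"array","items":{"type":"array","items":{"type":"number"}}},"grip_force":{"type":"number"}},"required":["moves"]}

```bash
ls; mkdir -p pics
python3 - <<'E'
from station import *
import cv2
s=sense();print(s)
for n in ["side","top","wrist"]:
    d=snapshot(n);cv2.imwrite(f"pics/a_{n}.png",d["frame"][:,:,::-1])
    print(n,d["vfov"],d["cx"],d["cy"],d["xyz"],d["orientation"],(d["z_map"]>0).mean())
E
```

```text
pics
{'t': 0.0, 'q': array([-1.51448582e+00,  5.28451225e-01,  1.43392695e+00, -6.28708714e-06,
        1.18139307e+00, -1.78482062e-01]), 'qd': array([-0.00053957,  0.00247621, -0.00111511, -0.00025002,  0.00058042,
       -0.00104824]), 'tau': array([-1.15750994e-03, -4.42349374e+01, -1.78025490e+01, -2.80036629e-04,
        8.49187811e-03, -1.35878705e-05]), 'tcp_pos': array([ 0.14539949, -0.60714614,  0.24933492]), 'tool_rot': array([-0.55454657,  0.43850607, -0.43748223,  0.5556976 ]), 'force': array([0.74562154, 0.69949769, 0.02439606]), 'ft_torque': array([-0.07819627,  0.0417253 , -0.00495959]), 'finger_gap': 1.004339334455006}
side 47.58021445459231 275.5769244106111 212.32142924083564 [0.54187588 1.05319803 0.75419122] [ 1.08681291e-02  8.82456643e-01 -4.70267530e-01  7.79028435e-04] 0.995969387755102
top 54.01251431839977 276.93859772437196 207.9413472828888 [0.32525722 0.10611068 1.13708571] [ 0.71363352 -0.69244456  0.07368977 -0.07627281] 0.9959396258503401
wrist 60.468671512867616 285.6395245151657 213.56441258262743 [ 0.21420107 -0.59129377  0.37306509] [ 0.7774836  -0.6131906  -0.08710696  0.10921953] 0.9958545918367347
```

View pics/a_top.png

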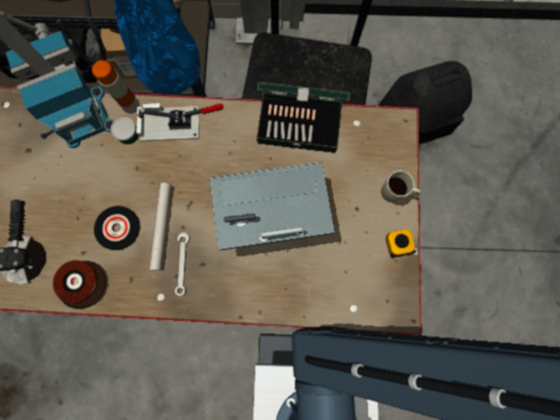

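View pics/a_side.png

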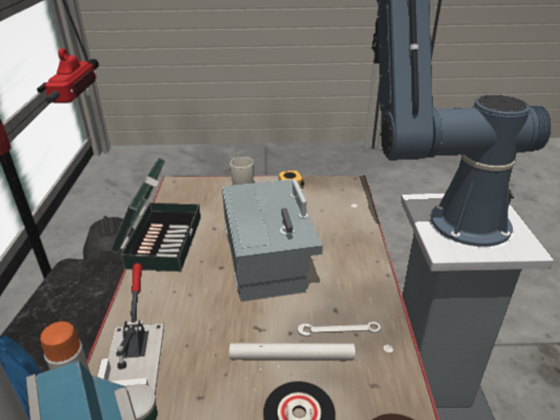

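View pics/a_wrist.png

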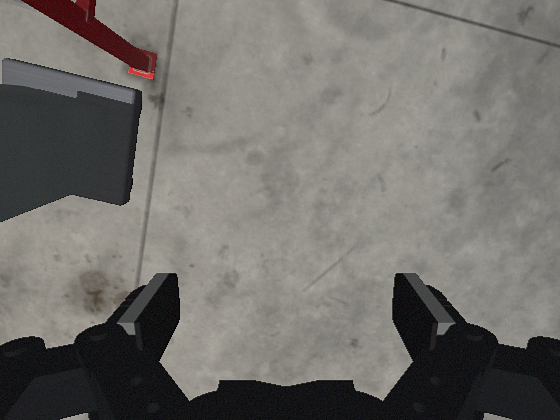

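The top view shows the chest at about px (211–338, 163–250), the T-handle near (241,218) and the bar near (283,235). The mug is at (400,187), the tape measure at (401,243), the spanner at (182,263) and the tube at (161,226). Next I'll measure the chest pose.

```bash
cat > h.py <<'E'
from station import *
import numpy as np, cv2
from scipy.spatial.transform import Rotation as R
def cloud(d):
    h,w=d["z_map"].shape; f=h/2/np.tan(np.radians(d["vfov"])/2)
    u,v=np.meshgrid(np.arange(w),np.arange(h)); z=d["z_map"].astype(float)
    P=np.stack([(u-d["cx"])/f*z,(v-d["cy"])/f*z,z],-1)
    W=P@R.from_quat(d["orientation"]).as_matrix().T+d["xyz"]
    W[z<=0]=np.nan
    return W
def proj(d,p):
    f=d["z_map"].shape[0]/2/np.tan(np.radians(d["vfov"])/2)
    c=R.from_quat(d["orientation"]).as_matrix().T@(np.asarray(p)-d["xyz"])
    return c[0]/c[2]*f+d["cx"],c[1]/c[2]*f+d["cy"]
def save(d,name,sc=1,box=None):
    im=d["frame"][:,:,::-1]
    if box: im=im[box[1]:box[3],box[0]:box[2]]
    cv2.imwrite(f"pics/{name}.png",cv2.resize(im,None,fx=sc,fy=sc,interpolation=cv2.INTER_CUBIC))
E
python3 - <<'E'
from h import *
d=snapshot("top");W=cloud(d)
z=W[...,2]
roi=np.zeros(z.shape,bool);roi[150:265,195:350]=True
m=roi&(abs(z-0.134)<0.008)
n,l,st,c=cv2.connectedComponentsWithStats(m.astype(np.uint8)); k=1+np.argmax(st[1:,4]); m=l==k
print("z table",np.nanmedian(z[260:300,200:240]),"lid z",np.median(z[m]),m.sum())
p=W[m][:,:2].astype(np.float32)
print(cv2.minAreaRect(p*1000), cv2.boxPoints(cv2.minAreaRect(p*1000)))
for lo,hi,nm in[(0.145,0.2,"hi")]:
    m2=(roi&(z>lo)&(z<hi)).astype(np.uint8)
    n,l,st,c=cv2.connectedComponentsWithStats(m2)
    for i in range(1,n):
        if st[i,4]>15:
            q=W[l==i]; print(nm,st[i],q.mean(0),np.percentile(q[:,2],[5,50,95]),cv2.minAreaRect((q[:,:2]*1000).astype(np.float32)))
save(d,"b_top",4,(200,150,350,265))
d=snapshot("side");save(d,"b_side",4,(205,160,345,305))
W=cloud(d);z=W[...,2];roi=np.zeros(z.shape,bool);roi[170:260,215:325]=True
m=roi&(abs(z-0.134)<0.006);p=W[m][:,:2].astype(np.float32)
print(np.median(z[m]),cv2.minAreaRect(p*1000),cv2.boxPoints(cv2.minAreaRect(p*1000)))
m2=(roi&(z>.147)&(z<.2)).astype(np.uint8)
n,l,st,c=cv2.connectedComponentsWithStats(m2)
for i in range(1,n):
    if st[i,4]>15:
        q=W[l==i]; print(st[i],q.mean(0),np.percentile(q[:,2],[5,50,95]),cv2.minAreaRect((q[:,:2]*1000).astype(np.float32)))
E
```

```text
z table -0.00010695197065779816 lid z 0.13478124462053875 7912
((552.4973754882812, 130.29721069335938), (187.0944366455078, 288.385009765625), 10.146093368530273) [[435.01233   255.75565  ]
 [485.81384   -28.119535 ]
 [669.9824      4.8387756]
 [619.1809    288.71396  ]]
hi [223 213  32  10 203] [0.50816076 0.20315788 0.17004582] [0.14906382 0.17192795 0.17505142] ((508.0592346191406, 203.7366943359375), (15.466845512390137, 74.97938537597656), 9.09036636352539)
hi [260 226  43  13 225] [0.47616293 0.10225946 0.17688778] [0.17167324 0.17756231 0.18120533] ((477.0738830566406, 101.67054748535156), (12.060320854187012, 100.36615753173828), 10.373492240905762)
0.13444892427670962 ((551.7658081054688, 130.83424377441406), (185.56741333007812, 296.7820129394531), 10.193148612976074) [[434.18622  260.46353 ]
 [486.70685  -31.634335]
 [669.3454     1.204956]
 [616.82477  293.30283 ]]
[292 180  14  33 198] [0.47709808 0.1134398  0.17069022] [0.1509228  0.17537718 0.17990852] ((477.17889404296875, 105.25082397460938), (11.806770324707031, 104.41712951660156), 10.13476276397705)
[281 208  12  25 173] [0.50981813 0.21369783 0.16926895] [0.15905034 0.1712217  0.17426602] ((510.2777404785156, 207.62774658203125), (14.095832824707031, 75.16130065917969), 8.239208221435547)
```

```bash
cat >> h.py <<'E'
O=np.array([0.5612,0.1320,0.0]);YAW=0.177
def C(p): # chest->world
    return O+R.from_euler('z',YAW).apply(p)
def Cinv(p): return R.from_euler('z',-YAW).apply(np.asarray(p)-O)
def tool(a,tilt=0):
    """a: world yaw of tool x when vertical; tilt>0: fingers' direction tips towards chest rear (about chest y)"""
    x=np.array([np.cos(a),np.sin(a),0]);y=np.array([0,0,-1.]);r=R.from_matrix(np.stack([x,y,np.cross(x,y)],1))
    ax=R.from_euler('z',YAW).apply([0,1,0])
    return R.from_rotvec(-tilt*ax)*r
def rel(pos,rot,s=None,verbose=True):
    s=s or sense(); r0=R.from_quat(s["tool_rot"])
    rv=(r0.inv()*rot).as_rotvec(); sh=r0.inv().apply(np.asarray(pos)-s["tcp_pos"])*100
    print("rv",rv.round(3),"cm",sh.round(2)); return rv,sh
E
python3 - <<'E'
from h import *
s=sense();r=R.from_quat(s["tool_rot"]).as_matrix();print(r.round(3)); 
print("tool x yaw",np.arctan2(r[1,0],r[0,0]),"z yaw",np.arctan2(r[1,2],r[0,2]))
print("tilt check",tool(0.177,0.3).as_matrix()[:,1])
print("T",C([-.038,.080,.166]),"bar",C([-.088,-.015,.173]),"tab",C([-.08,-.085,.11]))
E
```

```text
[[ 0.233 -0.     0.973]
 [-0.973  0.001  0.233]
 [-0.001 -1.     0.   ]]
tool x yaw -1.3359890936775134 z yaw 0.23480703363771507
tilt check [ 0.2909031   0.05203438 -0.95533649]
T [0.50970752 0.20405917 0.166     ] bar [0.47721604 0.10173956 0.173     ] tab [0.49741646 0.03424183 0.11      ]
```

View pics/b_top.png

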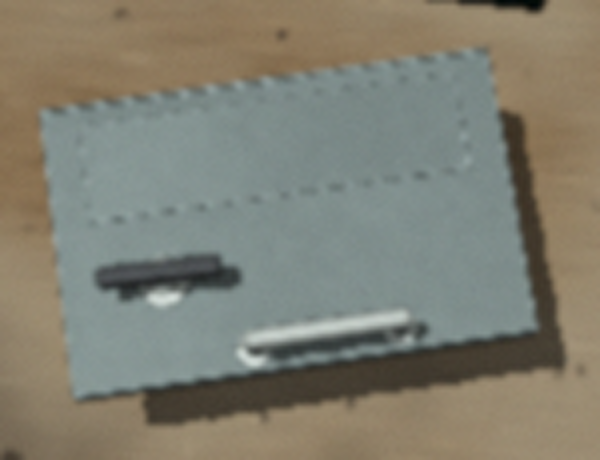

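Run:
```python
from h import *
for p in ([.42,-.25,.28],[.5097,.2045,.25]): rel(p,tool(.14))
```

```text
rv [-1.000e-03 -1.476e+00 -1.000e-03] cm [-28.39  -2.98  35.02]
rv [-1.000e-03 -1.476e+00 -1.000e-03] cm [-7.050e+01  7.000e-02  5.432e+01]
```

Request:
step_arm(moves=[[0,-0.17,0,-4,-0.4,5,-1],[0,-0.34,0,-8,-0.9,10,-1],[0,-0.51,0,-12,-1.3,15,-1],[0,-0.68,0,-16.2,-1.7,20,-1],[0,-0.85,0,-20.3,-2.1,25,-1],[0,-1.02,0,-24.4,-2.6,30,-1],[0,-1.19,0,-28.4,-3,35,-1],[0,-1.36,0,-33.5,-2.6,37.4,-1],[0,-1.476,0,-38.8,-2.2,39.8,-1],[0,-1.476,0,-44.1,-1.8,42.2,-1],[0,-1.476,0,-49.5,-1.4,44.6,-1],[0,-1.476,0,-54.8,-1,47,-1]])

```text
t: 1.75
tcp_pos: [0.4752, 0.0367, 0.2606]
tool_rot: [-0.705, -0.05, 0.049, 0.706]
force: [0.8, -0.7, -0.3]
finger_gap: 1.001
```

Run:
```python
from h import *
rel([.5097,.2045,.25],tool(.14));rel([.5097,.2045,.167],tool(.14))
```

```text
rv [-0.001  0.     0.001] cm [ 5.76  1.07 16.13]
rv [-0.001  0.     0.001] cm [ 5.75  9.37 16.13]
```

Request:
step_arm(moves=[[0,0,0,2,0.5,5.4,-1],[0,0,0,4,1,10.8,-1],[0,0,0,5.76,2,16.1,-1],[0,0,0,5.76,2,16.1,-1],[0,0,0,5.76,2,16.1,-1]])

```text
t: 2.38
tcp_pos: [0.5094, 0.204, 0.2405]
tool_rot: [-0.705, -0.05, 0.05, 0.705]
force: [0.1, 0.2, 0.1]
finger_gap: 0.998
```

Run:
```python
from h import *
d=snapshot("wrist");save(d,"c_w",1.2)
print(proj(d,C([-.038,.08,.173])),sense()["tcp_pos"])
W=cloud(d);z=W[...,2]
m=((z>.155)&(z<.18)&(np.linalg.norm(W[...,:2]-[.5097,.2045],axis=-1)<.05)).astype(np.uint8)
n,l,st,c=cv2.connectedComponentsWithStats(m)
for i in range(1,n):
    if st[i,4]>100:
        q=W[l==i]; print(st[i],q.mean(0),np.median(q[:,2]),cv2.minAreaRect((q[:,:2]*1000).astype(np.float32)))
```

```text
(np.float64(285.55604948448695), np.float64(239.08192839119732)) [0.50955564 0.20342643 0.24068766]
[ 271  170   24  129 2835] [0.50802715 0.20639733 0.17208683] 0.1724618506985305 ((508.3078918457031, 203.26058959960938), (12.866219520568848, 75.51854705810547), 8.311993598937988)
```

View pics/c_w.png

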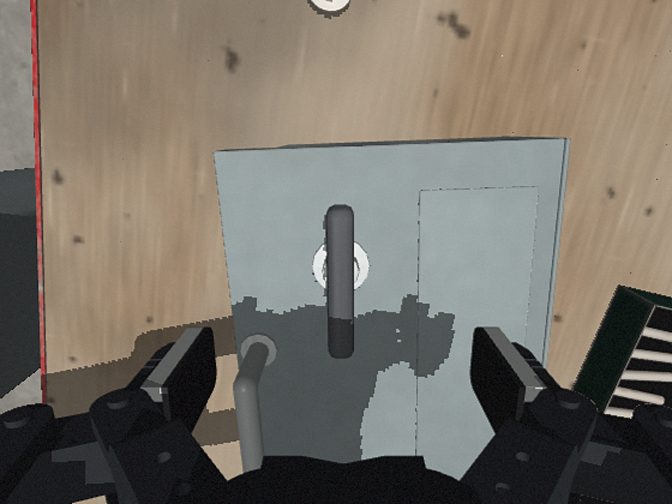

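The wrist view shows the T-bar at (340,280), centred between the jaws, at 8.3° (t≈0.03). I'll descend and grip it.

Request:
step_arm(moves=[[0,0,0,-0.1,3.7,0,-1],[0,0,0,-0.1,7.4,0,-1],[0,0,0,-0.1,7.4,0,-1],[0,0,0,-0.1,7.4,0,0.5],[0,0,0,-0.1,7.4,0,1],[0,0,0,-0.1,7.4,0,1],[0,0,0,-0.1,7.4,0,1],[0,0,0,-0.1,7.4,0,1]], grip_force=40)

```text
t: 3.42
tcp_pos: [0.5083, 0.2033, 0.1675]
tool_rot: [-0.705, -0.05, 0.05, 0.705]
force: [-1.7, -0.2, 5.2]
finger_gap: 0.144
```

Run:
```python
from h import *
s=sense();print(s["tcp_pos"],s["force"],s["ft_torque"],s["finger_gap"],s["q"].round(3))
```

```text
[0.5082534  0.20333091 0.16752979] [-1.74727665 -0.24683302  5.15463435] [-0.13592743  0.30978503  0.06470723] 0.1443212086155839 [0.176 0.538 1.707 0.    0.896 0.036]
```

Request:
step_arm(moves=[[0,0.15,0,0,0,0,1],[0,0.3,0,0,0,0,1],[0,0.45,0,0,0,0,1],[0,0.6,0,0,0,0,1],[0,0.75,0,0,0,0,1],[0,0.9,0,0,0,0,1],[0,1.05,0,0,0,0,1],[0,1.2,0,0,0,0,1],[0,1.35,0,0,0,0,1],[0,1.48,0,0,0,0,1],[0,1.52,0,0,0,0,1],[0,1.52,0,0,0,0,1]])

```text
t: 4.92
tcp_pos: [0.5085, 0.2031, 0.1676]
tool_rot: [0.546, -0.45, 0.45, -0.546]
force: [0.2, -0.9, -1.1]
finger_gap: 0.14
```

Run:
```python
from h import *
s=sense();print(s["tcp_pos"],s["force"],s["ft_torque"],s["finger_gap"],s["q"].round(3))
d=snapshot("wrist");save(d,"d_w",1.2)
r=R.from_quat(s["tool_rot"]).as_matrix();print(np.arctan2(r[1,0],r[0,0]))
```

```text
[0.50846829 0.2031493  0.16758986] [ 0.19401405 -0.94045775 -1.06877954] [-0.27219976 -0.11540359 -0.07921296] 0.13979365629119495 [ 1.760e-01  5.380e-01  1.707e+00 -1.000e-03  8.960e-01  1.556e+00]
-1.3790177497574612
```

View pics/d_w.png

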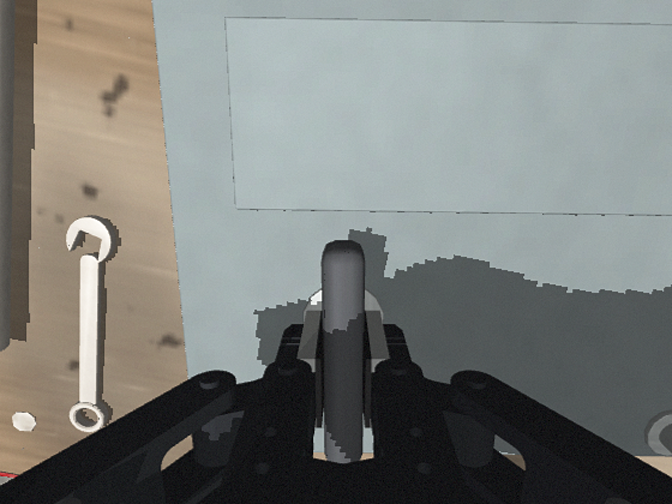

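The T-bar (342,350) now lies front to back, parallel to the lid's side edge. I'll nudge it onto the stop, release and lift.

Request:
step_arm(moves=[[0,0.02,0,0,0,0,1],[0,0.02,0,0,0,0,1],[0,0.015,0,0,0,0,0],[0,0.015,0,0,0,0,-0.5],[0,0.015,0,0,0,0,-0.5],[0,0.015,0,0,-4,0,-0.8],[0,0.015,0,0,-8,0,-0.8],[0,0.015,0,0,-8,0,-0.8]])

```text
t: 5.98
tcp_pos: [0.5106, 0.2037, 0.2509]
tool_rot: [-0.54, 0.452, -0.456, 0.544]
force: [-0.4, -0.6, -1.1]
finger_gap: 0.897
```

Run:
```python
from h import *
s=sense();print(s["q"].round(3))
rel(C([-.088,-.015,.25]),tool(.177)); rel(C([-.088,-.015,.19]),tool(.177)); rel(C([-.088,-.015,.173]),tool(.177))
d=snapshot("wrist");W=cloud(d);z=W[...,2]
m=((z>.155)&(z<.18)&(np.linalg.norm(W[...,:2]-[.5097,.2045],axis=-1)<.05)).astype(np.uint8)
n,l,st,c=cv2.connectedComponentsWithStats(m)
for i in range(1,n):
    if st[i,4]>100:
        q=W[l==i]; print(st[i],q.mean(0),np.median(q[:,2]),cv2.minAreaRect((q[:,:2]*1000).astype(np.float32)))
```

```text
[ 0.176  0.423  1.628 -0.     1.083  1.571]
rv [-0.006 -1.571  0.007] cm [ 9.45  0.05 -5.08]
rv [-0.006 -1.571  0.007] cm [ 9.45  6.05 -5.13]
rv [-0.006 -1.571  0.007] cm [ 9.45  7.75 -5.14]
[ 275  171   23  123 2576] [0.51203399 0.20349155 0.17199316] 0.172389214184748 ((509.4269714355469, 203.0439910888672), (74.90895080566406, 12.972086906433105), 10.059505462646484)
```

The T-bar now measures 10.06° against a chest yaw of 10.15°, so it is fully turned. Next is the bar handle.

Request:
step_arm(moves=[[0,-0.17,0,2,0,-1,-1],[0,-0.34,0,5,0,-2.5,-1],[0,-0.51,0,8,0,-4,-1],[0,-0.68,0,9.45,0,-5.1,-1],[0,-0.85,0,9.45,0,-5.1,-1],[0,-1.02,0,9.45,0,-5.1,-1],[0,-1.19,0,9.45,0,-5.1,-1],[0,-1.36,0,9.45,0,-5.1,-1],[0,-1.5,0,9.45,1,-5.1,-1],[-0.006,-1.571,0.007,9.45,2,-5.1,-1],[-0.006,-1.571,0.007,9.45,2,-5.1,-1]])

```text
t: 7.4
tcp_pos: [0.4743, 0.1014, 0.2271]
tool_rot: [-0.704, -0.059, 0.065, 0.705]
force: [1.3, 0.2, -0.2]
finger_gap: 1.0
```

Run:
```python
from h import *
s=sense();print(s["q"].round(3))
rel(C([-.088,-.015,.173]),tool(.177))
d=snapshot("wrist");W=cloud(d);z=W[...,2];save(d,"e_w",1.2)
m=((z>.162)&(z<.19)&(np.linalg.norm(W[...,:2]-[.4772,.1017],axis=-1)<.06)).astype(np.uint8)
n,l,st,c=cv2.connectedComponentsWithStats(m)
for i in range(1,n):
    if st[i,4]>100:
        q=W[l==i]; print(st[i],q.mean(0),np.percentile(q[:,2],[50,95]),cv2.minAreaRect((q[:,:2]*1000).astype(np.float32)),q[:,:2].min(0))
```

```text
[-2.000e-02  3.770e-01  1.796e+00 -1.000e-03  9.770e-01 -1.960e-01]
rv [-0.001 -0.001 -0.009] cm [ 0.34  5.41 -0.03]
[ 277  151   25  185 4081] [0.47507426 0.10592008 0.17761283] [0.17805455 0.17960404] ((475.893798828125, 101.38188171386719), (12.02492904663086, 100.50641632080078), 10.139792442321777) [0.46222594 0.0515428 ]
```

View pics/e_w.png

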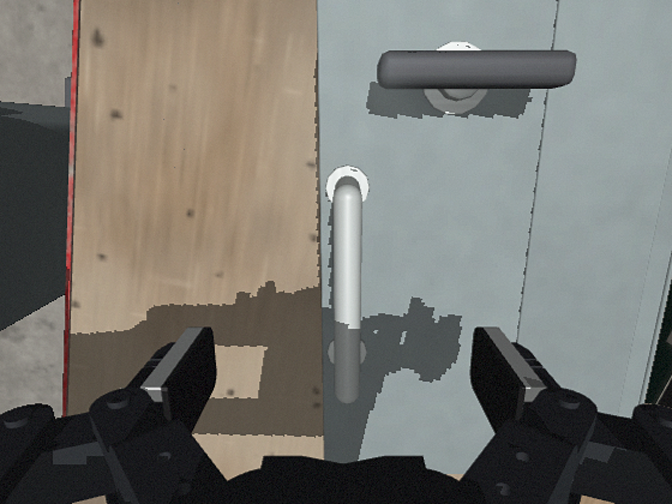

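Request:
step_arm(moves=[[0,0,0,0.15,2.7,0,-1],[0,0,-0.009,0.25,5.3,0,-1],[0,0,-0.009,0.25,5.3,0,-0.3],[0,0,-0.009,0.25,5.3,0,0.5],[0,0,-0.009,0.25,5.3,0,1],[0,0,-0.009,0.25,5.3,0,1],[0,0,-0.009,0.25,5.3,0,1],[0,0,-0.009,0.25,5.3,0,1]], grip_force=60)

```text
t: 8.45
tcp_pos: [0.4756, 0.1016, 0.1755]
tool_rot: [-0.704, -0.062, 0.062, 0.705]
force: [-3.1, -2.7, 6.6]
finger_gap: 0.117
```

```bash
cat >> h.py <<'E'
def bar(th): return C([.080-.168*np.cos(th)+.143*np.sin(th),-.015,.03+.168*np.sin(th)+.143*np.cos(th)])
def arcrows(th0,ths,k=0.5):
    s=sense();r0=R.from_quat(s["tool_rot"]);ax=R.from_euler('z',YAW).apply([0,1,0])
    for t in ths:
        dp=bar(t)-bar(th0); rr=R.from_rotvec(k*(t-th0)*ax)*r0
        print(round(t,3),(r0.inv()*rr).as_rotvec().round(3),(r0.inv().apply(dp)*100).round(2))
def theta(p):
    q=Cinv(p)-[.08,0,.03]; return np.arctan2(q[2],-q[0])-np.arctan2(.143,.168)
E
python3 - <<'E'
from h import *
s=sense();print(s["tcp_pos"],s["force"],s["finger_gap"],"th",theta(s["tcp_pos"]),Cinv(s["tcp_pos"]),tool(.1,-.3).as_matrix()[:,1])
arcrows(0,np.arange(.05,.46,.05))
E
```

```text
[0.47563374 0.10162156 0.17551378] [-3.13998721 -2.68955282  6.59170297] 0.11749962432995537 th 0.003988226158739283 [-0.08957835 -0.01483755  0.17551378] [-0.2909031  -0.05203438 -0.95533649]
0.05 [-0.     0.     0.025] [ 0.74 -0.82  0.  ]
0.1 [-0.    0.    0.05] [ 1.51 -1.61  0.  ]
0.15 [-0.     0.     0.075] [ 2.32 -2.35  0.  ]
0.2 [-0.   0.   0.1] [ 3.17 -3.05  0.  ]
0.25 [-0.     0.     0.125] [ 4.06 -3.71  0.01]
0.3 [-0.    0.    0.15] [ 4.97 -4.33  0.01]
0.35 [-0.     0.     0.175] [ 5.92 -4.9   0.01]
0.4 [-0.   0.   0.2] [ 6.89 -5.42  0.01]
0.45 [-0.     0.     0.225] [ 7.89 -5.89  0.01]
```

Request:
step_arm(moves=[[0,0,0.012,0.37,-0.41,0,1],[0,0,0.025,0.74,-0.82,0,1],[0,0,0.05,1.51,-1.61,0,1],[0,0,0.05,1.51,-1.61,0,1]])

```text
t: 8.95
tcp_pos: [0.4905, 0.1043, 0.1916]
tool_rot: [0.705, 0.044, -0.081, -0.703]
force: [-1.5, -0.2, -3.2]
finger_gap: 0.114
```

Run:
```python
from h import *
s=sense();t=theta(s["tcp_pos"]);print(s["tcp_pos"],s["force"],s["ft_torque"],s["finger_gap"],"th",t)
arcrows(t,np.arange(.15,.46,.05))
```

```text
[0.49051921 0.10431264 0.19164994] [-1.51043172 -0.21094021 -3.15426335] [-0.19723941  0.39229824  0.04065611] 0.11423994460623017 th 0.10298164818500444
0.15 [-0.     0.     0.024] [ 0.73 -0.74  0.  ]
0.2 [-0.     0.     0.049] [ 1.54 -1.48  0.  ]
0.25 [-0.     0.     0.074] [ 2.39 -2.19  0.  ]
0.3 [-0.     0.     0.099] [ 3.27 -2.85  0.  ]
0.35 [-0.     0.     0.124] [ 4.19 -3.47  0.  ]
0.4 [-0.     0.     0.149] [ 5.13 -4.04  0.  ]
0.45 [-0.     0.     0.174] [ 6.1  -4.56  0.01]
```

Request:
step_arm(moves=[[0,0,0.024,0.73,-0.74,0,1],[0,0,0.049,1.54,-1.48,0,1],[0,0,0.074,2.39,-2.19,0,1],[0,0,0.099,3.27,-2.85,0,1],[0,0,0.124,4.19,-3.47,0,1],[0,0,0.149,5.13,-4.04,0,1],[0,0,0.149,5.13,-4.04,0,1]])

```text
t: 9.82
tcp_pos: [0.5416, 0.1135, 0.2293]
tool_rot: [0.707, -0.01, -0.135, -0.694]
force: [-3.8, -2.2, -1.4]
finger_gap: 0.114
```

Run:
```python
from h import *
s=sense();t=theta(s["tcp_pos"]);print(s["tcp_pos"],s["force"],s["ft_torque"],s["finger_gap"],"th",t)
arcrows(t,[.41,.42,.43])
```

```text
[0.54160571 0.11345227 0.22928027] [-3.82475553 -2.24163916 -1.3809525 ] [-0.28479688  0.66226277  0.06446766] 0.11394529500803863 th 0.3903349664696114
0.41 [0.   0.   0.01] [ 0.34 -0.27  0.  ]
0.42 [0.    0.    0.015] [ 0.51 -0.4   0.  ]
0.43 [0.   0.   0.02] [ 0.69 -0.54  0.  ]
```

Request:
step_arm(moves=[[0,0,0.008,0.25,-0.2,0,1],[0,0,0.015,0.5,-0.4,0,1],[0,0,0.015,0.5,-0.4,0,1]])

```text
t: 10.2
tcp_pos: [0.5466, 0.1143, 0.2319]
tool_rot: [0.707, -0.016, -0.141, -0.693]
force: [-4.8, -1.3, -7.3]
finger_gap: 0.116
```

Run:
```python
from h import *
s=sense();t=theta(s["tcp_pos"]);print(s["tcp_pos"],s["force"],s["ft_torque"],s["finger_gap"],"th",t)
arcrows(t,[.42,.43,.44])
d=snapshot("side");save(d,"f_s",4,(205,150,345,300))
```

```text
[0.54663922 0.11434387 0.23185388] [-4.75142058 -1.32001537 -7.28903092] [-0.30294049  0.59679456  0.07390393] 0.11615754603110255 th 0.4158702829867187
0.42 [0.    0.    0.002] [ 0.07 -0.06  0.  ]
0.43 [0.    0.    0.007] [ 0.25 -0.19  0.  ]
0.44 [0.    0.    0.012] [ 0.42 -0.33  0.  ]
```

View pics/f_s.png

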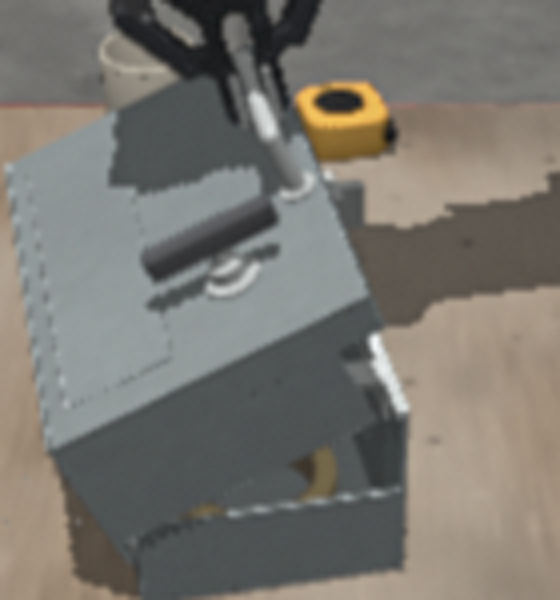

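Request:
step_arm(moves=[[0,0,0.005,0.18,-0.14,0,1],[0,0,0.005,0.18,-0.14,0,1]])

```text
t: 10.5
tcp_pos: [0.5483, 0.1147, 0.2327]
tool_rot: [0.707, -0.018, -0.143, -0.693]
force: [-4.3, -2.6, -6.8]
finger_gap: 0.114
```

Run:
```python
from h import *
s=sense();t=theta(s["tcp_pos"]);print(s["tcp_pos"],s["force"],s["ft_torque"],s["finger_gap"],"th",t)
arcrows(t,[.41,.42,.43])
```

```text
[0.54830795 0.11465315 0.23267574] [-4.27918052 -2.63380049 -6.84403162] [-0.26562395  0.58520069  0.10342026] 0.11413851000424745 th 0.42428267022045607
0.41 [-0.    -0.    -0.007] [-0.25  0.2  -0.  ]
0.42 [-0.    -0.    -0.002] [-0.07  0.06 -0.  ]
0.43 [0.    0.    0.003] [ 0.1  -0.08  0.  ]
```

Request:
step_arm(moves=[[0,0,0.003,0.1,-0.08,0,1],[0,0,0.005,0.17,-0.13,0,1],[0,0,0.005,0.17,-0.13,0,1]])

```text
t: 10.88
tcp_pos: [0.5496, 0.1149, 0.2333]
tool_rot: [0.706, -0.021, -0.145, -0.692]
force: [-4.5, -2.6, -6.7]
finger_gap: 0.109
```

Run:
```python
from h import *
s=sense();t=theta(s["tcp_pos"]);print(s["tcp_pos"],s["force"],s["ft_torque"],s["finger_gap"],"th",t)
```

```text
[0.54959455 0.11488674 0.23328336] [-4.45643421 -2.55232835 -6.66358959] [-0.40831344  0.6060546   0.00398124] 0.1093502152272627 th 0.43071543465925277
```

Request:
step_arm(moves=[[0,0,-0.003,-0.12,0.08,0,1],[0,0,-0.003,-0.12,0.08,0,0.3],[0,0,-0.003,-0.12,0.08,0,-0.3],[0,0,-0.003,-0.12,0.08,0,-0.3],[0,0,-0.003,-0.12,-4,0,-0.3],[0,0,-0.003,-0.5,-9,0,-0.3],[0,0,-0.003,-0.5,-10,0,-0.3]])

```text
t: 11.75
tcp_pos: [0.5704, 0.1184, 0.3358]
tool_rot: [0.707, -0.017, -0.141, -0.693]
force: [-0.1, -0.1, 0.3]
finger_gap: 0.654
```

Run:
```python
from h import *
s=sense();print(s["tcp_pos"],Cinv(s["tcp_pos"]),s["force"],s["q"].round(2))
rot=tool(.177+np.pi/2,.35);ydir=rot.as_matrix()[:,1]
h=C([-.09,-.11,.115])-.10*ydir;print(h)
rel(h,rot);rel(h+[-.05,0,.08],rot)
d=snapshot("top");save(d,"g_t",4,(200,150,350,265))
W=cloud(d);z=W[...,2]
cc=np.stack([(W-O)[...,0]*np.cos(YAW)+(W-O)[...,1]*np.sin(YAW),-(W-O)[...,0]*np.sin(YAW)+(W-O)[...,1]*np.cos(YAW),z],-1)
m=(cc[...,0]>-.11)&(cc[...,0]<-.06)&(abs(cc[...,1])<.15)&(z>.08)&(z<.15)
m2=m&(cc[...,0]<-.074)
q=cc[m2];print(len(q),np.percentile(q,[2,50,98],axis=0) if len(q) else None)
```

```text
[0.57040213 0.11835152 0.33583135] [ 0.00665518 -0.01505552  0.33583135] [-0.09093726 -0.10494164  0.34945711] [ 0.03  0.48  1.29 -0.03  1.6  -0.15]
[0.45822058 0.001834   0.20893727]
rv [-0.449 -1.523 -0.45 ] cm [-9.95 15.28 -9.49]
rv [-0.449 -1.523 -0.45 ] cm [-16.53   8.58  -8.61]
0 None
```

View pics/g_t.png

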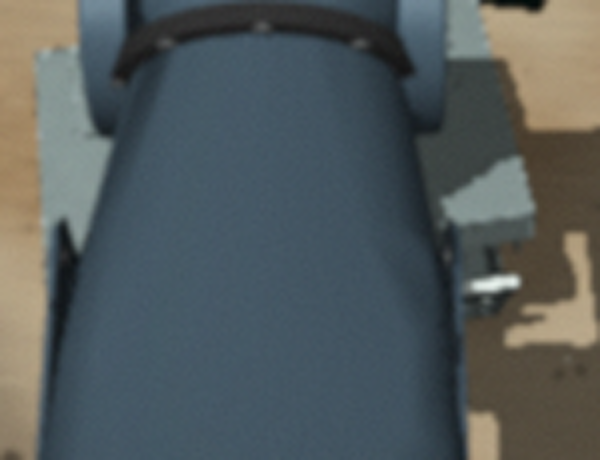

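Request:
step_arm(moves=[[-0.045,-0.152,-0.045,-1.6,0,-0.9,-0.3],[-0.09,-0.305,-0.09,-3.3,0.4,-1.8,-0.3],[-0.135,-0.457,-0.135,-5,1,-2.7,-0.3],[-0.18,-0.61,-0.18,-6.6,2,-3.5,-0.3],[-0.225,-0.762,-0.225,-8.3,3,-4.4,-0.3],[-0.27,-0.914,-0.27,-10,4.2,-5.2,-0.3],[-0.314,-1.066,-0.315,-11.6,5.4,-6.1,-0.3],[-0.36,-1.218,-0.36,-13.2,6.6,-6.9,-0.3],[-0.404,-1.37,-0.405,-14.9,7.8,-7.8,-0.3],[-0.449,-1.523,-0.45,-16.5,8.6,-8.6,-0.3],[-0.449,-1.523,-0.45,-16.5,8.6,-8.6,-0.3]])

```text
t: 13.18
tcp_pos: [0.4058, 0.002, 0.2868]
tool_rot: [0.525, 0.628, -0.44, -0.369]
force: [0.1, -0.7, 0.7]
finger_gap: 0.65
```

```bash
cat >> h.py <<'E'
def chestcloud(d):
    W=cloud(d); return (W-O)@R.from_euler('z',YAW).as_matrix()
E
python3 - <<'E'
from h import *
s=sense();print(s["tcp_pos"],Cinv(s["tcp_pos"]),s["q"].round(2))
d=snapshot("wrist");save(d,"h_w",1.2)
d2=snapshot("top");save(d2,"h_t",4,(200,150,350,265))
for n,dd in(("w",d),("t",d2)):
    cc=chestcloud(dd)
    m=(cc[...,0]>-.1)&(cc[...,0]<-.072)&(abs(cc[...,1]+.08)<.04)&(cc[...,2]>.08)&(cc[...,2]<.14)
    q=cc[m];print(n,len(q),np.percentile(q,[2,50,98],axis=0).round(4) if len(q) else None)
    print(proj(dd,C([-.08,-.085,.122])))
E
```

```text
[0.40579192 0.00200462 0.28679133] [-0.17586927 -0.10060055  0.28679133] [-0.41  0.05  2.11  0.3   0.71 -2.36]
w 843 [[-0.0988 -0.1171  0.0884]
 [-0.0813 -0.0828  0.1211]
 [-0.072  -0.0507  0.1231]]
(np.float64(302.74679180449107), np.float64(228.73897041198956))
t 87 [[-0.0966 -0.1181  0.0914]
 [-0.0796 -0.0805  0.1218]
 [-0.0723 -0.067   0.1259]]
(np.float64(307.9973714802432), np.float64(227.17890257704383))
```

View pics/h_w.png

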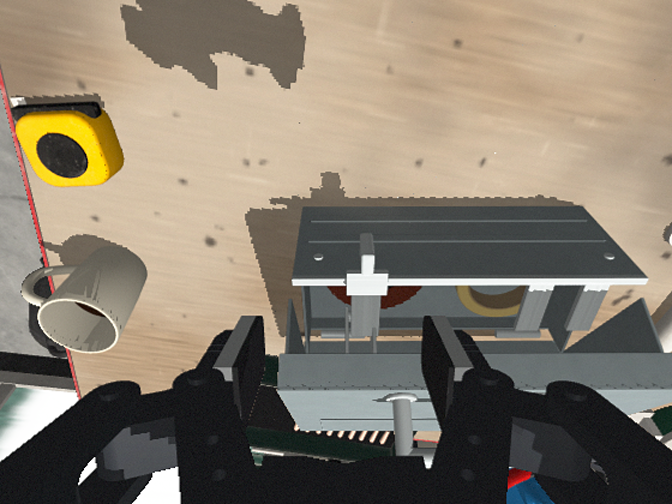

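View pics/h_t.png

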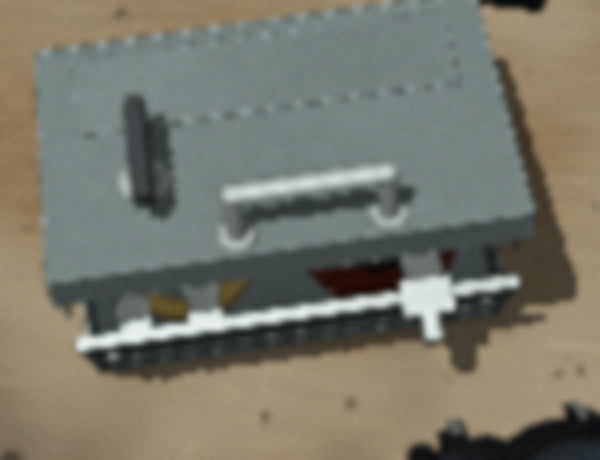

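The wrist view shows the tab at (367,250) in front of the catch's saddle at (367,283). The top view agrees, with the tab at (432,322) in the crop.

Run:
```python
from h import *
for n in("wrist","top"):
    cc=chestcloud(snapshot(n))
    m=(cc[...,0]>-.094)&(cc[...,0]<-.076)&(abs(cc[...,1]+.08)<.03)&(cc[...,2]>.117)&(cc[...,2]<.128)
    q=cc[m];print(n,len(q),np.percentile(q,[3,50,97],axis=0).round(4))
s=sense()
rot=tool(.177+np.pi/2,.35);ydir=rot.as_matrix()[:,1]
t=C([-.086,-.081,.117])
rel(t-.08*ydir,rot);rel(t,rot)
```

```text
wrist 353 [[-0.0928 -0.0969  0.1179]
 [-0.0811 -0.0825  0.1219]
 [-0.0766 -0.0677  0.1231]]
top 43 [[-0.0924 -0.0922  0.118 ]
 [-0.0808 -0.0811  0.1223]
 [-0.0765 -0.0683  0.1249]]
rv [-0.003 -0.003  0.   ] cm [ 2.   11.06 -2.46]
rv [-0.003 -0.003  0.   ] cm [ 2.   19.06 -2.48]
```

Run:
```python
from h import *
rot=tool(.177+np.pi/2,.35);ydir=rot.as_matrix()[:,1]
t=C([-.093,-.082,.117])
rel(t-.08*ydir,rot);rel(t,rot)
```

```text
rv [-0.003 -0.003  0.   ] cm [ 1.9  10.82 -1.8 ]
rv [-0.003 -0.003  0.   ] cm [ 1.9  18.82 -1.83]
```

Request:
step_arm(moves=[[0,0,0,1,5,-0.9,-0.3],[0,0,0,1.9,10.8,-1.8,-0.3],[0,0,0,1.9,13.5,-1.8,-0.3],[0,0,0,1.9,15.5,-1.8,-0.3],[0,0,0,1.9,15.5,-1.8,-0.3]])

```text
t: 14.0
tcp_pos: [0.4729, 0.0337, 0.1466]
tool_rot: [0.525, 0.627, -0.44, -0.371]
force: [-0.1, -0.3, 0.1]
finger_gap: 0.648
```

Run:
```python
from h import *
s=sense();print(s["tcp_pos"],Cinv(s["tcp_pos"]),s["q"].round(2),s["force"])
d=snapshot("wrist");save(d,"i_w",1.2)
rot=tool(.177+np.pi/2,.35)
rel(C([-.093,-.082,.117]),rot)
```

```text
[0.47287819 0.03373522 0.14661053] [-0.10424409 -0.08117807  0.14661053] [-0.25  0.46  2.14  0.56  0.27 -2.52] [-0.09287137 -0.2903866   0.13914056]
rv [-0.004 -0.002  0.002] cm [-0.07  3.25 -0.03]
```

View pics/i_w.png

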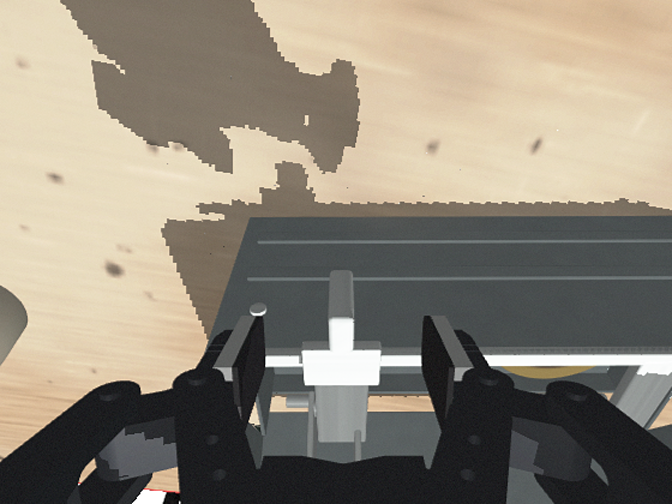

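Request:
step_arm(moves=[[0,0,0,-0.05,1,0,-0.3],[0,0,0,-0.05,2.2,0,-0.3],[0,0,0,-0.05,3.2,0,-0.3],[0,0,0,-0.05,3.2,0,0],[0,0,0,-0.05,3.2,0,0.4],[0,0,0,-0.05,3.2,0,1],[0,0,0,-0.05,3.2,0,1],[0,0,0,-0.05,3.2,0,1]], grip_force=25)

```text
t: 15.05
tcp_pos: [0.4832, 0.0351, 0.118]
tool_rot: [0.525, 0.627, -0.44, -0.37]
force: [-3.0, -0.9, 6.0]
finger_gap: 0.105
```

Run:
```python
from h import *
s=sense();print(s["tcp_pos"],Cinv(s["tcp_pos"]),s["q"].round(2),s["force"],s["finger_gap"])
d=snapshot("wrist");save(d,"j_w",1.2)
d=snapshot("side");save(d,"j_s",4,(205,150,345,300))
```

```text
[0.48322369 0.03509762 0.11795035] [-0.09382034 -0.08165856  0.11795035] [-0.24  0.53  2.14  0.75  0.21 -2.7 ] [-2.95430661 -0.9378931   6.03698517] 0.10484553506185648
```

View pics/j_w.png

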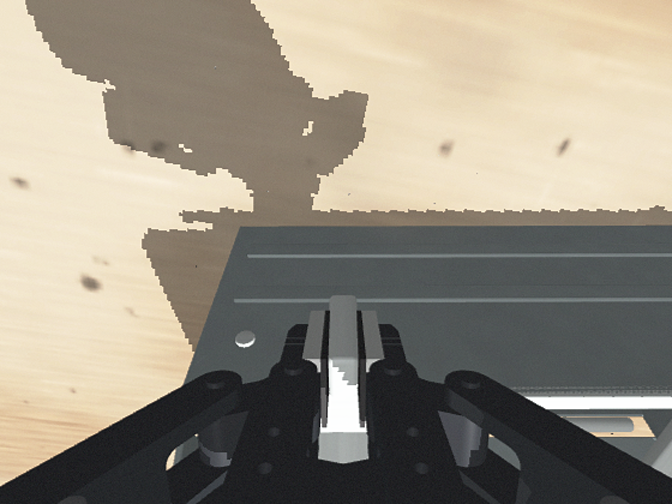

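View pics/j_s.png

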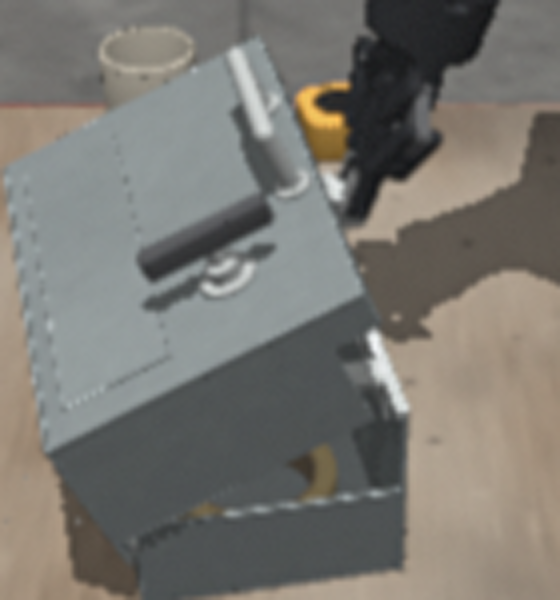

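The tab is gripped, with the jaws at about 9 mm around it at (342,330). I'll slide it left, which is tool +x.

Request:
step_arm(moves=[[0,0,0,0.4,0,0,1],[0,0,0,0.8,0,0,1],[0,0,0,1.2,0,0,1],[0,0,0,1.6,0,0,1],[0,0,0,2,0,0,1],[0,0,0,2.4,0,0,1],[0,0,0,2.7,0,0,1],[0,0,0,2.9,0,0,1],[0,0,0,2.9,0,0,1]])

```text
t: 16.27
tcp_pos: [0.4783, 0.0629, 0.118]
tool_rot: [0.526, 0.627, -0.44, -0.369]
force: [-4.1, -7.4, 2.0]
finger_gap: 0.109
```

Run:
```python
from h import *
s=sense();print(s["tcp_pos"],Cinv(s["tcp_pos"]),s["q"].round(2),s["force"],s["finger_gap"])
rel(s["tcp_pos"],tool(.177+np.pi/2,.35))
d=snapshot("wrist");save(d,"k_w",1.2)
```

```text
[0.47828426 0.0629245  0.11802807] [-0.09378291 -0.05339671  0.11802807] [-0.17  0.53  2.14  0.71  0.18 -2.6 ] [-4.13923429 -7.42343813  2.02718938] 0.10885704515158234
rv [-0.003 -0.002 -0.001] cm [0. 0. 0.]
```

View pics/k_w.png

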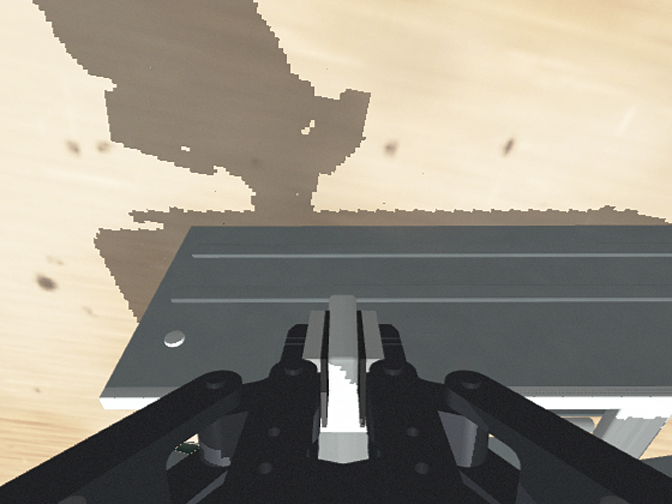

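Tab moved 28 mm so far; I'll push on to its stop.

Request:
step_arm(moves=[[0,0,0,0.2,0,0,1],[0,0,0,0.4,0,0,1],[0,0,0,0.5,0,0,1],[0,0,0,0.5,0,0,1]])

```text
t: 16.82
tcp_pos: [0.4783, 0.0636, 0.1181]
tool_rot: [0.53, 0.625, -0.44, -0.367]
force: [-7.1, -24.4, 0.6]
finger_gap: 0.109
```

Run:
```python
from h import *
s=sense();print(s["tcp_pos"],Cinv(s["tcp_pos"]),s["force"],s["finger_gap"])
```

```text
[0.478266   0.06362169 0.11809929] [-0.09367813 -0.0527072   0.11809929] [ -7.05197152 -24.4202305    0.58203151] 0.10885633333445652
```

At the stop: the force rose to 24 N with no further motion. I'll release and retreat.

Request:
step_arm(moves=[[0,0,0,0,0,0,1],[0,0,0,0,0,0,0.2],[0,0,0,0,0,0,-0.3],[0,0,0,0,0,0,-0.3],[0,0,0,0,-3,0,-0.3],[0,0,0,0,-7,0,-0.3],[0,0,0,0,-12,0,-0.3],[0,0,0,0,-17,0,-0.3],[0,0,0,0,-17,0,-0.3]])

```text
t: 17.95
tcp_pos: [0.4215, 0.0552, 0.2814]
tool_rot: [0.532, 0.626, -0.439, -0.364]
force: [0.1, 0.6, 0.7]
finger_gap: 0.651
```

Run:
```python
from h import *
s=sense();print(s["tcp_pos"],Cinv(s["tcp_pos"]),s["q"].round(2),s["force"])
d=snapshot("wrist");save(d,"l_w",1.2)
d2=snapshot("top");save(d2,"l_t",4,(200,150,350,265))
for n,dd in(("w",d),("t",d2)):
    cc=chestcloud(dd)
    m=(cc[...,0]>-.094)&(cc[...,0]<-.08)&(abs(cc[...,1]+.05)<.04)&(cc[...,2]>.117)&(cc[...,2]<.128)
    q=cc[m];print(n,len(q),np.percentile(q,[3,50,97],axis=0).round(4) if len(q) else 0)
cc=chestcloud(d2)
# bar handle
m=(abs(cc[...,0]+.013)<.03)&(abs(cc[...,1]+.015)<.035)&(cc[...,2]>.222)&(cc[...,2]<.26)
q=cc[m];print("bar",len(q),np.percentile(q,[5,50,95],axis=0).round(4) if len(q) else 0)
th=.425;print("pred",Cinv(bar(th)))
```

```text
[0.42145803 0.05517528 0.28144814] [-0.15108578 -0.05101905  0.28144814] [-0.22  0.09  2.09  0.21  0.63 -2.11] [0.11977931 0.64680061 0.68559791]
w 273 [[-0.0933 -0.0681  0.1179]
 [-0.0822 -0.0534  0.1216]
 [-0.0802 -0.0399  0.123 ]]
t 24 [[-0.0933 -0.0577  0.1195]
 [-0.087  -0.0534  0.1211]
 [-0.0801 -0.0456  0.1253]]
bar 160 [[-0.0196 -0.0456  0.2306]
 [-0.0153 -0.0144  0.235 ]
 [-0.0096  0.0161  0.238 ]]
pred [-0.01409264 -0.015       0.22954843]
```

View pics/l_w.png

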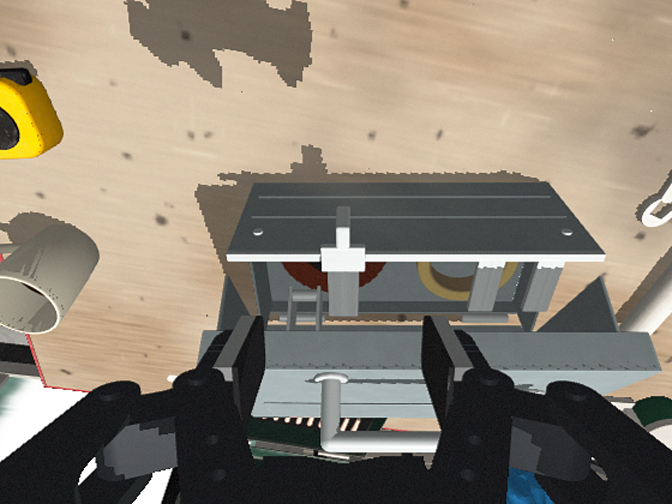

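View pics/l_t.png

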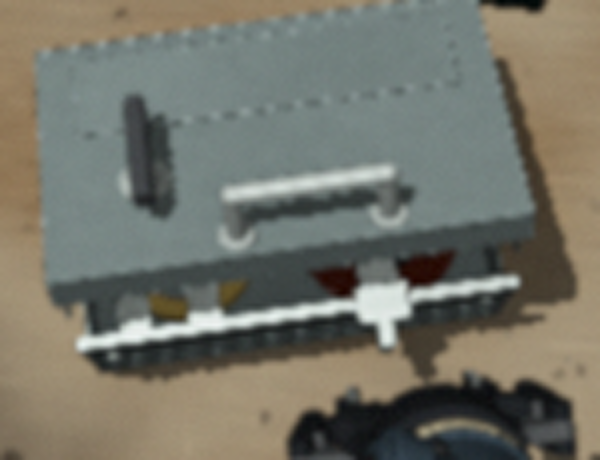

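The tab (343,228) has moved from chest y ≈ −82 mm to −53 mm, which matches the stop at −85+32. Now back to the bar handle.

Run:
```python
from h import *
rot=tool(.177,-.21);y=rot.as_matrix()[:,1]
rel(C([-.014,-.015,.2305])-.11*y,rot)
```

```text
rv [0.447 1.519 0.432] cm [  3.64  -0.12 -17.15]
```

Request:
step_arm(moves=[[0.045,0.152,0.043,0.2,-2,-0.5,-0.3],[0.09,0.304,0.086,0.5,-4,-2,-0.3],[0.134,0.456,0.13,0.9,-4,-4,-0.3],[0.18,0.608,0.173,1.3,-4,-6,-0.3],[0.223,0.76,0.216,1.7,-4,-8,-0.3],[0.268,0.911,0.26,2.1,-4,-10,-0.3],[0.313,1.063,0.302,2.5,-3,-12,-0.3],[0.358,1.215,0.346,3,-2,-14,-0.3],[0.402,1.367,0.389,3.4,-1,-16,-0.3],[0.447,1.519,0.432,3.6,-0.1,-17.1,-0.3],[0.447,1.519,0.432,3.6,-0.1,-17.1,-0.3],[0.447,1.519,0.432,3.6,-0.1,-17.1,-0.3]])

```text
t: 19.55
tcp_pos: [0.5714, 0.1185, 0.336]
tool_rot: [0.707, -0.012, -0.138, -0.694]
force: [0.4, 0.6, -0.9]
finger_gap: 0.648
```

Run:
```python
from h import *
s=sense();print(s["tcp_pos"],Cinv(s["tcp_pos"]),s["q"].round(2))
d=snapshot("wrist");save(d,"m_w",1.2);cc=chestcloud(d)
m=(abs(cc[...,0]+.013)<.03)&(abs(cc[...,1]+.01)<.04)&(cc[...,2]>.222)&(cc[...,2]<.26)
q=cc[m];print("bar",len(q),np.percentile(q,[5,50,95],axis=0).round(4))
rot=tool(.177,-.21);rel(C([-.014,-.015,.2305]),rot)
```

```text
[0.5714426  0.11850234 0.33597832] [ 0.00770594 -0.01509027  0.33597832] [ 0.03  0.48  1.29 -0.03  1.58 -0.15]
bar 2116 [[-0.02   -0.0456  0.2309]
 [-0.0139 -0.0076  0.2348]
 [-0.0093  0.0268  0.2363]]
rv [-0.     0.002 -0.002] cm [ 0.13 10.84 -0.  ]
```

View pics/m_w.png

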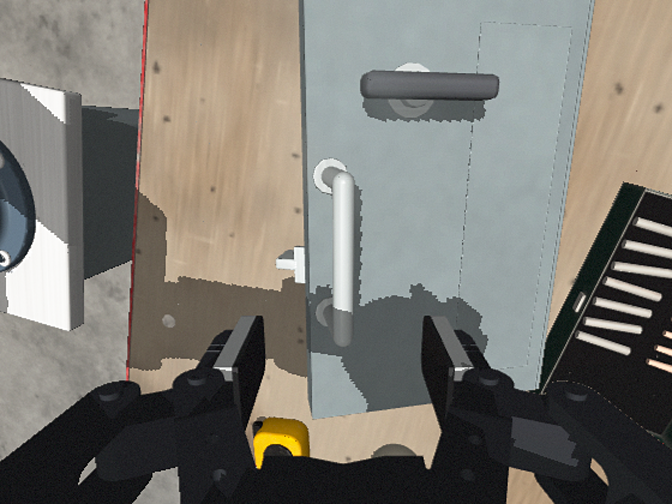

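The bar (343,260) is centred between the jaws and the tab shows to its left at (290,262). I'll descend and grip.

Request:
step_arm(moves=[[0,0,0,0.13,4,0,-0.3],[0,0,0,0.13,8,0,-0.3],[0,0,0,0.13,10.8,0,-0.3],[0,0,0,0.13,10.8,0,-0.3],[0,0,0,0.13,10.8,0,0.3],[0,0,0,0.13,10.8,0,1],[0,0,0,0.13,10.8,0,1],[0,0,0,0.13,10.8,0,1]], grip_force=60)

```text
t: 20.6
tcp_pos: [0.5493, 0.1146, 0.2328]
tool_rot: [0.707, -0.012, -0.138, -0.694]
force: [-3.0, -0.2, 6.3]
finger_gap: 0.12
```

Run:
```python
from h import *
s=sense();t=theta(s["tcp_pos"]);print(s["tcp_pos"],s["force"],s["finger_gap"],s["q"].round(2),"th",t)
arcrows(t,np.arange(.45,1.01,.05))
```

```text
[0.54934924 0.11459538 0.23281891] [-2.98373527 -0.21681687  6.27881647] 0.11961255878529657 [ 0.02  0.55  1.47 -0.03  1.34 -0.14] th 0.42865511236716447
0.45 [ 0.    -0.     0.011] [ 0.38 -0.28 -0.  ]
0.5 [ 0.    -0.     0.036] [ 1.29 -0.91 -0.  ]
0.55 [ 0.    -0.     0.061] [ 2.22 -1.49 -0.01]
0.6 [ 0.    -0.     0.086] [ 3.19 -2.02 -0.01]
0.65 [ 0.    -0.     0.111] [ 4.18 -2.51 -0.01]
0.7 [ 0.    -0.     0.136] [ 5.19 -2.94 -0.01]
0.75 [ 0.    -0.     0.161] [ 6.23 -3.32 -0.01]
0.8 [ 0.    -0.     0.186] [ 7.28 -3.65 -0.02]
0.85 [ 0.    -0.     0.211] [ 8.35 -3.93 -0.02]
0.9 [ 0.001 -0.     0.236] [ 9.43 -4.15 -0.02]
0.95 [ 0.001 -0.     0.261] [10.52 -4.32 -0.02]
1.0 [ 0.001 -0.     0.286] [11.61 -4.44 -0.03]
```

First past the catch angle, checking the force.

Request:
step_arm(moves=[[0,0,0.006,0.2,-0.15,0,1],[0,0,0.011,0.38,-0.28,0,1],[0,0,0.024,0.83,-0.6,0,1],[0,0,0.036,1.29,-0.91,0,1],[0,0,0.036,1.29,-0.91,0,1]])

```text
t: 21.22
tcp_pos: [0.5625, 0.1169, 0.2386]
tool_rot: [0.706, -0.027, -0.152, -0.691]
force: [-4.4, -1.4, -2.1]
finger_gap: 0.115
```

Run:
```python
from h import *
s=sense();t=theta(s["tcp_pos"]);print(s["tcp_pos"],s["force"],s["finger_gap"],s["q"].round(2),"th",t)
arcrows(t,np.arange(.55,1.01,.05))
```

```text
[0.56251773 0.11691772 0.2385883 ] [-4.41925622 -1.436294   -2.08543342] 0.11488247199239442 [ 0.03  0.58  1.4  -0.04  1.42 -0.14] th 0.49371773971242616
0.55 [ 0.    -0.     0.028] [ 1.03 -0.7  -0.  ]
0.6 [ 0.    -0.     0.053] [ 1.97 -1.27 -0.  ]
0.65 [ 0.    -0.     0.078] [ 2.94 -1.8  -0.01]
0.7 [ 0.    -0.     0.103] [ 3.93 -2.27 -0.01]
0.75 [ 0.    -0.     0.128] [ 4.95 -2.7  -0.01]
0.8 [ 0.    -0.     0.153] [ 5.99 -3.07 -0.01]
0.85 [ 0.    -0.     0.178] [ 7.04 -3.39 -0.02]
0.9 [ 0.    -0.     0.203] [ 8.11 -3.66 -0.02]
0.95 [ 0.001 -0.     0.228] [ 9.2  -3.87 -0.02]
1.0 [ 0.001 -0.     0.253] [10.29 -4.03 -0.02]
```

The lid is past the catch freely (about 5 N). Continuing.

Request:
step_arm(moves=[[0,0,0.028,1.03,-0.7,0,1],[0,0,0.053,1.97,-1.27,0,1],[0,0,0.078,2.94,-1.8,0,1],[0,0,0.103,3.93,-2.27,0,1],[0,0,0.128,4.95,-2.7,0,1],[0,0,0.153,5.99,-3.07,0,1],[0,0,0.178,7.04,-3.39,0,1],[0,0,0.203,8.11,-3.66,0,1],[0,0,0.228,9.2,-3.87,0,1],[0,0,0.242,9.75,-3.95,0,1],[0,0,0.242,9.75,-3.95,0,1]])

```text
t: 22.6
tcp_pos: [0.6658, 0.1354, 0.2535]
tool_rot: [0.698, -0.112, -0.234, -0.667]
force: [-2.2, -1.9, 4.2]
finger_gap: 0.112
```

Run:
```python
from h import *
s=sense();t=theta(s["tcp_pos"]);print(s["tcp_pos"],s["force"],s["finger_gap"],s["q"].round(2),"th",t)
arcrows(t,[.98,.99,1.,1.01,1.02])
```

```text
[0.66580712 0.1354184  0.25347237] [-2.21130842 -1.8950907   4.20293905] 0.11235654073225233 [ 0.06  0.83  0.89 -0.06  1.91 -0.12] th 0.9707153952964103
0.98 [ 0.    -0.     0.005] [ 0.19 -0.08 -0.  ]
0.99 [ 0.   -0.    0.01] [ 0.39 -0.16 -0.  ]
1.0 [ 0.    -0.     0.015] [ 0.6  -0.24 -0.  ]
1.01 [ 0.   -0.    0.02] [ 0.81 -0.31 -0.  ]
1.02 [ 0.    -0.     0.025] [ 1.01 -0.39 -0.  ]
```

Request:
step_arm(moves=[[0,0,0.005,0.2,-0.08,0,1],[0,0,0.01,0.4,-0.16,0,1],[0,0,0.015,0.6,-0.24,0,1],[0,0,0.02,0.8,-0.31,0,1],[0,0,0.02,0.8,-0.31,0,1]])

```text
t: 23.22
tcp_pos: [0.6724, 0.1366, 0.2526]
tool_rot: [0.697, -0.121, -0.243, -0.664]
force: [-6.7, -2.0, 2.3]
finger_gap: 0.118
```

Run:
```python
from h import *
s=sense();t=theta(s["tcp_pos"]);print(s["tcp_pos"],s["force"],s["finger_gap"],s["q"].round(2),"th",t)
arcrows(t,[1.,1.01,1.02])
d=snapshot("side");save(d,"n_s",3,(195,110,365,300))
```

```text
[0.67235329 0.13659681 0.25264621] [-6.7353186  -1.95845197  2.31647471] 0.11767559852925122 [ 0.06  0.86  0.85 -0.06  1.95 -0.13] th 1.0005448817984723
1.0 [-0.  0. -0.] [-0.01  0.    0.  ]
1.01 [ 0.    -0.     0.005] [ 0.19 -0.08 -0.  ]
1.02 [ 0.   -0.    0.01] [ 0.4  -0.16 -0.  ]
```

View pics/n_s.png

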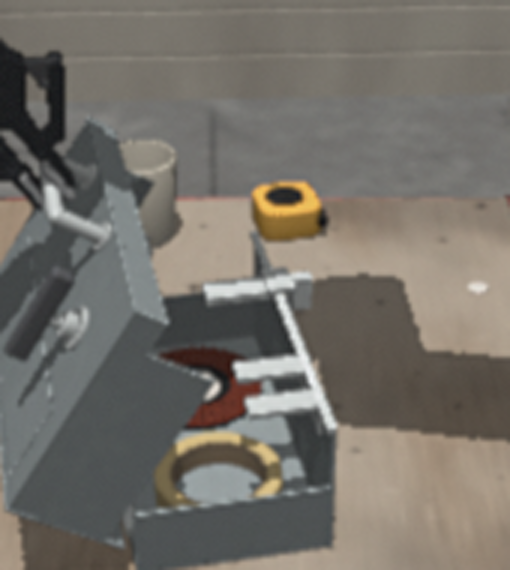

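Request:
step_arm(moves=[[0,0,0.005,0.25,-0.08,0,1],[0,0,0.01,0.5,-0.16,0,1],[0,0,0.01,0.5,-0.16,0,1]])

```text
t: 23.65
tcp_pos: [0.6726, 0.1367, 0.2525]
tool_rot: [0.695, -0.131, -0.252, -0.661]
force: [-15.2, -4.4, 3.5]
finger_gap: 0.111
```

Run:
```python
from h import *
s=sense();t=theta(s["tcp_pos"]);print(s["tcp_pos"],s["force"],s["finger_gap"],"th",t)
```

```text
[0.67259676 0.13665793 0.2525183 ] [-15.21460192  -4.39868496   3.54465466] 0.11060119135776143 th 1.001726388296746
```

The lid is at its stop: the angle holds at 1.00 and the force has risen to 16 N. I'll release with a small opening and withdraw along the fingers.

Request:
step_arm(moves=[[0,0,0,0,0,0,0.8],[0,0,0,0,0,0,0.4],[0,0,0,0,0,0,0.4],[0,0,0,0,0,0,0.4],[0,0,0,0,-2,0,0.4],[0,0,0,0,-5,0,0.4],[0,0,0,0,-10,0,0.4],[0,0,0,0,-13,0,0.4],[0,0,0,0,-13,0,0.4]])

```text
t: 24.78
tcp_pos: [0.7408, 0.149, 0.365]
tool_rot: [0.696, -0.128, -0.249, -0.661]
force: [0.1, -0.8, -0.1]
finger_gap: 0.301
```

Run:
```python
from h import *
s=sense();print(s["tcp_pos"],s["force"],s["finger_gap"],s["q"].round(2))
d=snapshot("side");save(d,"o_s",1.4)
d2=snapshot("top");save(d2,"o_t",1.4)
w=snapshot("wrist");save(w,"o_w",1)
for n,dd in (("side",d),("wrist",w)):
    cc=chestcloud(dd); p=Cinv(bar(1.0))
    m=(abs(cc[...,0]-p[0])<.03)&(abs(cc[...,1]+.015)<.04)&(abs(cc[...,2]-p[2])<.02)
    q=cc[m];print(n,p,len(q),np.percentile(q,[5,50,95],axis=0).round(4) if len(q) else 0)
```

```text
[0.74081132 0.14896304 0.36503173] [ 0.09292225 -0.84096204 -0.08286252] 0.3012688221406955 [ 0.07  0.97  0.33 -0.08  2.38 -0.15]
side [ 0.10955956 -0.015       0.24863036] 136 [[ 0.087  -0.0546  0.2343]
 [ 0.1075 -0.0292  0.2531]
 [ 0.1148  0.0201  0.2556]]
wrist [ 0.10955956 -0.015       0.24863036] 1762 [[ 0.1043 -0.0508  0.2477]
 [ 0.1112 -0.012   0.2533]
 [ 0.1143  0.022   0.2551]]
```

View pics/o_s.png

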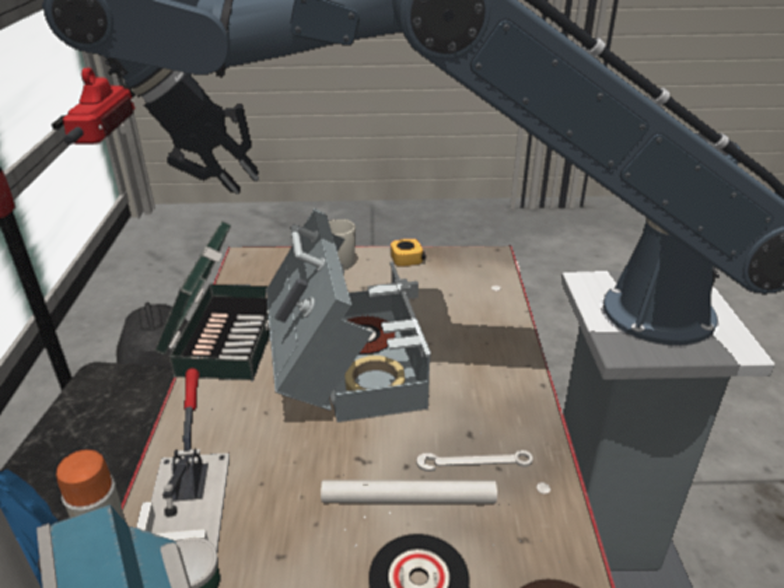

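View pics/o_w.png

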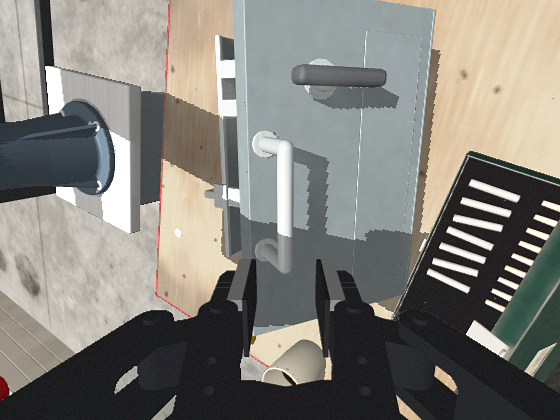

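The side view shows the lid standing open at (310,310) and the gripper clear of it. The mug, tape measure, spanner and tube are where they were. I'm handing in.

```bash
python3 -c "
from station import *
print(sign_off())"
```

```text
the job is handed in; nothing more can be done
None
```

The chest is open and the lid is standing on its own at full opening. I handed the job in at about 25 s of the 72 s allowed.

- **T-handle:** I turned it clockwise from about 0.03 rad to front-to-back. The bar measured 10.06° against the chest's yaw of 10.15°.
- **First lift:** I raised the lid by its bar handle to about 0.43 rad with roughly 8 N. The force never clearly rose there. I took it as the stop because the arm then moved less than commanded and the angle matched the one given, and I went no further.
- **Catch:** I gripped the tab and slid it left until the force rose to 24 N with no more movement. The cameras put it at about 53 mm right of the chest's middle, which matches the end of its travel (85 − 32 mm). The measured travel was 29 mm rather than 32 mm, probably because its starting position was only known to a few millimetres.
- **Full opening:** The lid passed the catch angle freely at about 5 N and reached its stop at 1.00 rad, where it held against about 16 N.

After I let go, the bar measured within a few millimetres of its predicted position at 1.0 rad, and the force on the arm was about zero. In the last side picture the gripper was clear of the lid and the mug, tape measure, spanner and tube looked undisturbed; I judged those four by eye and did not measure them.

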